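Let the thick roller out of the lever dispenser and ease its lid shut

TASK

One of the two lever dispensers on the bench holds a thick steel roller, the other a thin one. With the fingertips, press the lever of the dispenser with the thick roller all the way down, so that its lid lifts, and keep it down until the roller lies in the catch tray; then let the lever come up slowly under the fingertips so that the lid eases shut without slamming, and take the hand away. Press only the lever: pick nothing up, do not touch the lid or the rollers, and leave the other dispenser and the things standing around as they are.

Things in the scene. Friction and masses are not known exactly. Their poses are not given: they have to be found in the camera images.
- thick_dispenser: Grey bench dispenser holding the thick roller (28 mm), otherwise identical to the other one; they may swap places. Fixed. Origin on the bench under its hopper; -x is its front (within 0.3 rad of the robot's -x), +y its left. Base x -130..+55 mm, y -40..+40. Hopper x -51..+52, y -33..+33, 62 mm high, chute sloping to the front. Lever along its -y side.
- thick_tray (a point): Point in the middle of that dispenser's catch tray (on its floor, 10 mm above the bench, 95 mm in front of the dispenser's origin). Tray x -129..-51 mm, y -36..+36 in the dispenser's frame, rim 34 mm high, open on top.
- thick_pad (a point): Top centre of the black finger pad at the front end of that dispenser's lever; moves with it. Pad 26 mm along the lever, 28 wide, 8 thick. At rest: 110 mm in front of and 66 mm to the -y side of the dispenser's origin, 80 mm above the bench; fully down: 31 mm. It follows an arc of 110 mm radius about the lever's pivot (4 mm in front of the origin, 52 mm up).
- thick_lever (a joint): Lever of that dispenser: 0 at rest (up), 0.45 rad pressed fully down onto its stop. A spring returns it: about 4 N on the pad at the start of the press, 5 to 7 N at the bottom; let go, it snaps up.
- thick_lid (a joint): Metal lid frame (67 x 53 x 40 mm) with a window on top and two front tabs that stop the roller, hinged along y 64 mm up, 30 mm behind the dispenser's origin: 0 shut, 0.9 rad fully open (then about 130 mm high at most). Geared to the lever, it turns twice the lever's angle and stays open only while the lever is held. Coming shut faster than 1.5 rad/s (80 mm/s at the pad) is a slam.
- thick_roller: Plain steel roller, diameter 28 mm, 50 mm long along its own y, 60 g or so, origin at its centre. Waits in its hopper behind the lid's two front tabs, seen through the lid's window, and rolls out into the tray by itself in about a second once the lid is open more than about 0.4 rad.
- thin_dispenser: Grey bench dispenser holding the thin roller (10 mm), otherwise identical to the other one; they may swap places. Fixed. Origin on the bench under its hopper; -x is its front (within 0.3 rad of the robot's -x), +y its left. Base x -130..+55 mm, y -40..+40. Hopper x -51..+52, y -33..+33, 62 mm high, chute sloping to the front. Lever along its -y side.
- thin_tray (a point): Point in the middle of that dispenser's catch tray (on its floor, 10 mm above the bench, 95 mm in front of the dispenser's origin). Tray x -129..-51 mm, y -36..+36 in the dispenser's frame, rim 34 mm high, open on top.
- thin_pad (a point): Top centre of the black finger pad at the front end of that dispenser's lever; moves with it. Pad 26 mm along the lever, 28 wide, 8 thick. At rest: 110 mm in front of and 66 mm to the -y side of the dispenser's origin, 80 mm above the bench; fully down: 31 mm. It follows an arc of 110 mm radius about the lever's pivot (4 mm in front of the origin, 52 mm up).
- thin_lever (a joint): Lever of that dispenser: 0 at rest (up), 0.45 rad pressed fully down onto its stop. A spring returns it: about 4 N on the pad at the start of the press, 5 to 7 N at the bottom; let go, it snaps up.
- thin_lid (a joint): Metal lid frame (67 x 53 x 40 mm) with a window on top and two front tabs that stop the roller, hinged along y 64 mm up, 30 mm behind the dispenser's origin: 0 shut, 0.9 rad fully open (then about 130 mm high at most). Geared to the lever, it turns twice the lever's angle and stays open only while the lever is held. Coming shut faster than 1.5 rad/s (80 mm/s at the pad) is a slam.
- thin_roller: Plain steel roller, diameter 10 mm, 50 mm long along its own y, 30 g or so, origin at its centre. Waits in its hopper behind the lid's two front tabs, seen through the lid's window, and rolls out into the tray by itself in about a second once the lid is open more than about 0.4 rad.
- collet: Split steel collet standing upright, 14 x 14 x 46 mm, on the bench beside either dispenser, behind its lever pad; origin under its centre. Leave alone.
- loupe: Black eye loupe, 41 mm across, 38 mm high, standing on the bench beside either dispenser, behind its lever pad; origin under its centre. Leave alone.
- brass_blank: Loose brass blank, 32 x 50 x 10 mm, in front of the vice; origin under its centre. Leave alone.
- small_tin: Loose round tin, 47 mm across, 22 mm high, between the dispensers near the front edge; origin under its centre. Leave alone.
- abrasive_block: Loose dark green abrasive block, 30 x 62 x 16 mm, at the left of the bench; origin under its centre. Leave alone.
- pliers: Loose pliers, 47 x 129 x 9 mm, at the left front; origin under its centre. Leave alone.
There are look-alikes about, which are no part of the job. What is shaped like the thick_roller but turquoise is not meant.

How it is judged (in metres and radians):
On the way:
1. the fingertips hold the lever down, the lid is open wide and the thick roller lies in the tray (value of joint thick_lid above 0.7 rad and contact force between the fingers and thick_lever above 0.3 N and x of thick_roller in the frame of thick_dispenser between -0.128 and -0.055 m and y of thick_roller in the frame of thick_dispenser between -0.034 and 0.034 m and z of thick_roller in the frame of thick_dispenser below 0.032 m), for 0.2 s.
At the end, for the whole second after the job is handed in: The thick roller lies still (under 0.03 m/s) in its tray, its lid is shut (under 0.04 rad) with the lever back up (under 0.03 rad), and the other lid is shut (under 0.04 rad) with the thin roller still behind it (value of joint each of thick_lid, thin_lid below 0.04 rad and value of joint thick_lever below 0.03 rad and x of thin_roller in the frame of thin_dispenser above -0.034 m and linear speed of thick_roller below 0.03 m/s and x of thick_roller in the frame of thick_dispenser between -0.128 and -0.055 m and y of thick_roller in the frame of thick_dispenser between -0.034 and 0.034 m and z of thick_roller in the frame of thick_dispenser below 0.032 m); the robot touches nothing.
It fails at once if the lid slams: it closes faster than 1.5 rad/s within 0.3 rad of shut (value of joint thick_lid below 0.3 rad and velocity of joint thick_lid below -1.5 rad/s).
It fails at once if the other dispenser's lid is opened (over 0.15 rad) (value of joint thin_lid above 0.15 rad).
It fails at once if the robot touches a lid (over 0.5 N) (contact force between any of the fingers, the arm and thick_lid above 0.5 N or contact force between any of the fingers, the arm and thin_lid above 0.5 N).
It fails at once if the robot touches a roller (over 0.5 N), or a roller is lifted (centre over 80 mm above the bench) (contact force between any of the fingers, the arm and thick_roller above 0.5 N or contact force between any of the fingers, the arm and thin_roller above 0.5 N or height (world z) of any of thick_roller, thin_roller above 0.08 m).
It fails at once if a bystander is moved more than 15 mm (distance of any of collet, loupe, brass_blank, small_tin, abrasive_block, pliers from where it was at the start of the episode above 0.015 m).
It also fails if it takes over 40 s, if anything falls off the work surface, if the arm or the gripper's body presses on something with over 40 N, if the wrist force passes 120 N, or if a joint passes its speed limit or range.

ROBOT

A 6-joint arm with a two-finger parallel gripper is mounted at the origin on a cart in front of the work surface, level with it; the furniture and walls round the work are solid. World frame = base frame: x ahead of the robot, y to its left, z up, the work surface at z = 0. Lengths are in m, angles in degrees, forces in N, time in s.
With the tool pointing down it reaches from about 0.325 to 0.9 m from the base axis. Payload 3.5 kg.
Tool frame: the origin (TCP) lies on the centre line of the jaws, within the pads' length; the fingertips stand 8 mm ahead of it and the grasp point (between the pads) lies 11 mm behind it; z points along the fingers, y is the line along which they close (so a half turn about z gives the same grasp; the last joint's range is limited). The gripper opens to 85 mm and grips with 20 to 120 N. Pads are 22 mm wide; open, the fingers measure 114 mm over their backs; the gripper's body (76 mm by 85 mm) begins 54 mm behind the grasp point. The pads swing forward as they close: fully open they stand 13 mm farther back than shut.
Start: joints at [67.701, 15.837, -1.513, 72.651, 0, 84.076], TCP at [0.176, 0.6, 0.239] pointing down, gripper open.
Joint ranges: [-178.77, 178.77], [-48.84, 107.48], [-61.69, 71.31], [-111.58, 123.2], [-90, 87.43], [-180, 180]. Speed limits (degrees/s): [147.25, 147.25, 180, 180, 180, 180].

INTERFACE

Orientations are given as [roll, pitch, yaw] about the fixed x, y, z axes, in that order (R = Rz(yaw) Ry(pitch) Rx(roll)).
In Python, from workcell import readout, cams, order gives the robot as it stands.
- The arm moves only by the tool move_arm, never from a script. Its arguments are lists of equal length, an entry for each row: "xyz": the shift along the tool's x, y, z in m, a list of three; "twist": the turn, a rotation vector about the tool's x, y, z in degrees, a list of three. In form: {"xyz": [[x, y, z], ...], "twist": [[wx, wy, wz], ...]}. A call has 1 to 12 rows; each row is the pose to reach, as a shift and turn from the pose commanded when the call began, along the tool's axes at that moment; what a row does not reach only later rows make up. A row lasts 1/12 s, in which the tool goes at most 41.7 mm and 7.16 degrees, less where a joint would pass 70% of its speed; a pose out of reach is approached as far as the arm can. A call with a gripper value outside its range is refused whole. "gripper" is the opening, from 0 (shut) to 1 (fully open), set as the call begins (left out, the last holds). The fingers move at their own pace and stop on an object; "grip_force" is the grip in N (left out, the last holds). Time passes only in rows, so rows that repeat a pose let the fingers close. It gives the time, the measured TCP pose, the force, the opening and the grip force at its end, in the units of the state.
- readout.sense(): the state, without advancing time (a new reading comes with each control period).
- cams.capture(name): name is "side" or "top" or "wrist"; returns a dict with "frame" (400x640x3 uint8, red, green, blue), "fx", "fy", "cx", "cy" (pixels), "extrinsics" (4x4, takes a point from camera to world coordinates). Camera axes: x right, y down, z forward; pixel columns grow to the right and rows downward; lengths in m; the calibration is good to about 2 mm. A picture is of the moment at which its call begins. There is no depth.
- order.close_job(): hands the job in; it is judged then, once.
The state is a dict: "clock": time; "joint_positions": joint angles; "joint_velocities": joint speeds; "joint_efforts": joint torques, N m; "ee_pos": TCP position; "orientation": TCP orientation; "wrist_force": force on the tool from outside, world axes, zero at the start; "ft_torque": the same for the moment, N m; "gripper_width": finger opening in m; "grip_force": force on a finger pad.
Only numpy, scipy, OpenCV 4.12 (cv2) and the standard library are available. Lean on these libraries where they do the work, as an engineer would, in place of code of your own. Each camera call takes 0.05 s, during which the arm holds its last target. There are 200 camera calls.

## Working session

There is one attempt and no reset: what is moved stays moved. The work goes in short steps, Python scripts to look and compute and a tool call to move; the robot and the scene stay as the last step left them, time stands still between calls to the robot, and variables do not carry over. Pictures are saved under pics/ and viewed, at most 10 in all, crops included, and the job is handed in when it is done.

Besides the shell and the picture viewer there is one more tool, called after ">>>" as name(argument=value, ...), one argument or row to a line, values as JSON. move_arm: Moves the arm, as the interface text tells. Its arguments: {"type":"object","properties":{"xyz":{"type":"array"},"twist":{"type":"array"},"gripper":{"type":"number"},"grip_force":{"type":"number"}},"required":["xyz","twist"]}

```bash
mkdir -p pics
cat > h.py <<'E'
from workcell import readout,cams,order
import cv2,numpy as np
def cap(n,f):
    d=cams.capture(n); cv2.imwrite(f'pics/{f}.png',d['frame'][:,:,::-1]); np.savez(f'pics/{f}.npz',**d); return d
def ray(d,u,v,z):
    E=d['extrinsics']; r=E[:3,:3]@np.array([(u-d['cx'])/d['fx'],(v-d['cy'])/d['fy'],1]); o=E[:3,3]
    return o+r*(z-o[2])/r[2]
def proj(d,p):
    E=d['extrinsics']; q=E[:3,:3].T@(np.array(p)-E[:3,3]); return d['fx']*q[0]/q[2]+d['cx'],d['fy']*q[1]/q[2]+d['cy']
E
python3 - <<'E'
from h import *
for n in('top','side'):
    d=cap(n,n+'0'); print(n,d['fx'],d['extrinsics'].round(3).tolist())
print(readout.sense())
E
```

```text
top 407.43877802432655 [[-0.004, -0.991, 0.132, 0.326], [-1.0, 0.005, 0.005, 0.053], [-0.005, -0.132, -0.991, 1.298], [0.0, 0.0, 0.0, 1.0]]
side 373.6002774995114 [[-0.986, -0.124, 0.114, 0.371], [-0.168, 0.649, -0.742, 0.8], [0.018, -0.75, -0.661, 0.761], [0.0, 0.0, 0.0, 1.0]]
{'clock': 0.1, 'joint_positions': array([ 6.77004724e+01,  1.58774330e+01, -1.59201169e+00,  7.26517198e+01,
       -3.28794737e-04,  8.40742826e+01]), 'joint_velocities': array([-0.01138455, -0.06721237,  0.23465976,  0.00457312,  0.00065918,
        0.0135778 ]), 'joint_efforts': array([ 3.18928032e-04, -4.46708071e+01,  2.96127605e+01,  8.46377166e-03,
       -3.51779329e-05, -2.75606482e-06]), 'ee_pos': array([0.17594174, 0.5989796 , 0.23821656]), 'orientation': array([-1.79879449e+02, -1.21818508e-02,  1.63626177e+02]), 'wrist_force': array([-0.35247126,  0.16936489, -0.28973686]), 'ft_torque': array([ 0.02601659, -0.03954607,  0.00303894]), 'grip_force': 0.0, 'gripper_width': 0.08532817313217957}
```

View pics/top0.png

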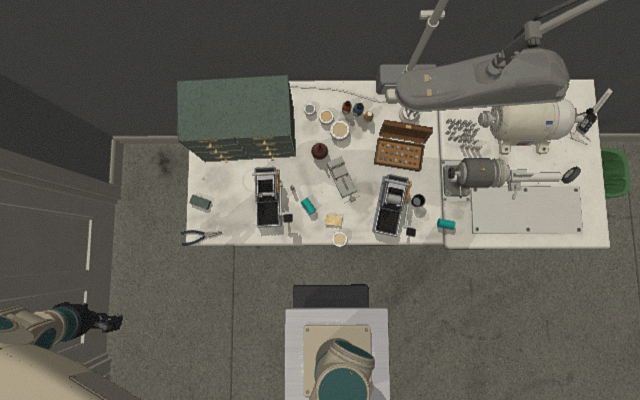

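View pics/side0.png

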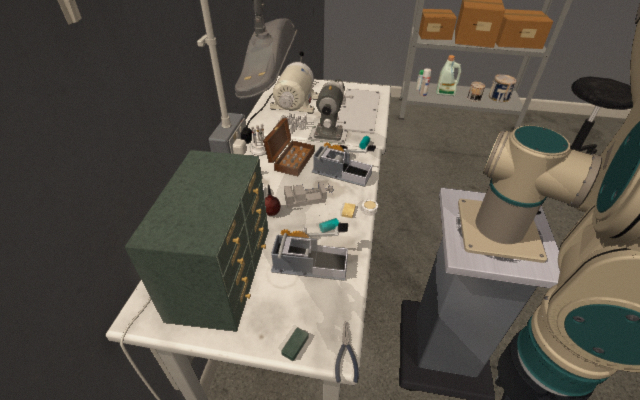

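The top view shows the left dispenser at (267,195) with its pad at (288,217), and the right one at (393,205) with its pad at (411,231). Turquoise decoys lie at (308,205) and (446,224), the loupe stands at (418,200) and the collet at (294,192). The thick roller could be in the left window (~(266,180)) or the right one (~(396,187)), so I'll crop both closely and measure the pads.

Run:
```python
from h import *
t=cv2.imread('pics/top0.png'); s=cv2.imread('pics/side0.png')
f=lambda i,x,y,w=66,h=49:cv2.resize(i[y:y+h,x:x+w],(396,294),interpolation=cv2.INTER_CUBIC)
a=np.vstack([np.hstack([f(t,245,163,81,80*294//396*1),f(t,362,173,88,65)]),np.hstack([f(s,266,225,90,67),f(s,305,138,75,56)])])
cv2.imwrite('pics/crop.png',a)
d=np.load('pics/top0.npz')
for (x0,x1,y0,y1) in((280,297,210,226),(403,420,225,240)):
    m=(t[y0:y1,x0:x1].max(2)<50).astype(np.uint8)
    n,l,st,c=cv2.connectedComponentsWithStats(m); k=1+st[1:,4].argmax(); u,v=c[k]+[x0,y0]
    print(u,v,st[k],ray(d,u,v,.08).round(4))
```

```text
287.46153846153845 217.76923076923077 [ 4  5  8  7 52] [0.427  0.1456 0.08  ]
410.37735849056605 231.54716981132074 [ 4  3  8  8 53] [ 0.3842 -0.221   0.08  ]
```

View pics/crop.png

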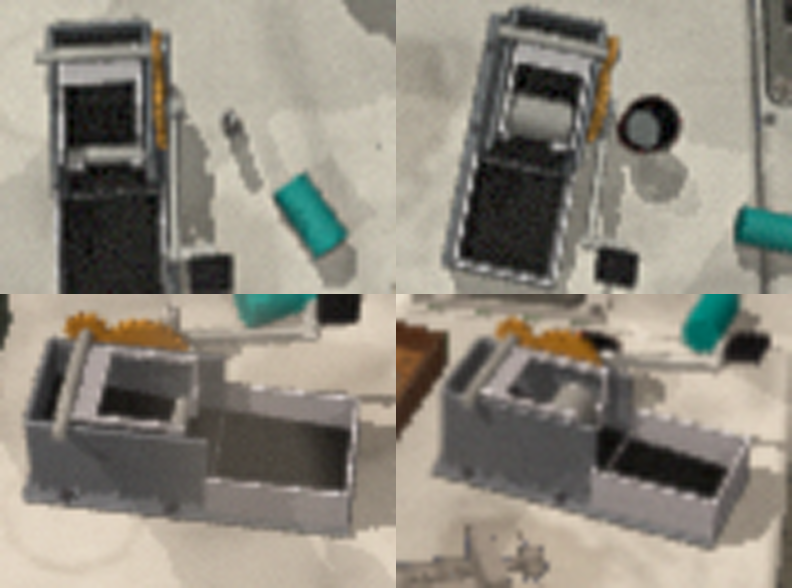

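The right-hand dispenser (window around px (396,196)) holds the thick steel roller. The left one has only a thin roller at the tabs, around px (268,196). Next I'll work out the right dispenser's pose from its tray corners and compare it with the pad.

```bash
cat >> h.py <<'E'
from scipy.spatial.transform import Rotation as Ro
def to(p,yaw,s=None):
    s=s or readout.sense(); R=Ro.from_euler('xyz',s['orientation'],degrees=True)
    T=Ro.from_euler('xyz',[180,0,yaw],degrees=True)
    print('shift',(R.inv().apply(np.array(p)-s['ee_pos'])).round(4),'twist',(R.inv()*T).as_rotvec(degrees=True).round(2))
E
python3 - <<'E'
from h import *
d=np.load('pics/top0.npz'); g=lambda x,y:(362+(x-396)/4.5,173+y/4.52)
L=ray(d,*g(447,265),.034);Rr=ray(d,*g(548,282),.034)
HL=ray(d,*g(512,8),.062);HR=ray(d,*g(615,20),.062)
v=L-Rr; print(L,Rr,np.linalg.norm(v),'yaw',np.degrees(np.arctan2(-v[0],v[1])))
w=(HL+HR)/2-(L+Rr)/2; print('len',np.linalg.norm(w[:2]),'yaw',np.degrees(np.arctan2(w[1],w[0])))
for yaw in(-9,-11):
    y=np.radians(yaw);R2=np.array([[np.cos(y),-np.sin(y)],[np.sin(y),np.cos(y)]])
    o=((L+Rr)/2)[:2]+R2@[.129,0]; print('pad pred',o+R2@[-.11,-.066])
s=np.load('pics/side0.npz'); print('side px of pad',proj(s,[.384,-.221,.08]))
to([.42,.2,.2],170); to([.38,-.22,.2],170)
E
```

```text
[ 0.38663388 -0.116875    0.034     ] [ 0.37472689 -0.18589799  0.034     ] 0.07004249107600143 yaw -9.787624746896869
len 0.1806183059403204 yaw -14.516277258266738
pad pred [ 0.38912179 -0.21954618]
pad pred [ 0.38673791 -0.21979926]
side px of pad (np.float64(370.75385845729136), np.float64(146.93594143760976))
shift [-0.3466 -0.3139  0.0388] twist [-0.12 -0.02 -6.37]
shift [-0.4267 -0.7282  0.0397] twist [-0.12 -0.02 -6.37]
```

>>> move_arm(
  xyz=[
    [-0.03,-0.03,0],
    [-0.06,-0.06,0],
    [-0.09,-0.085,0],
    [-0.12,-0.11,0],
    [-0.15,-0.14,0],
    [-0.18,-0.17,0],
    [-0.21,-0.195,0],
    [-0.24,-0.22,0.01],
    [-0.27,-0.25,0.01],
    [-0.3,-0.28,0.02],
    [-0.325,-0.3,0.02],
    [-0.347,-0.32,0.02],
  ],
  twist=[
    [0,0,-1],
    [0,0,-1],
    [0,0,-2],
    [0,0,-2],
    [0,0,-3],
    [0,0,-3],
    [0,0,-4],
    [0,0,-4],
    [0,0,-5],
    [0,0,-5],
    [0,0,-6],
    [0,0,-6],
  ],
  gripper=0,
)

```text
clock: 1.1
ee_pos: [0.4191, 0.1924, 0.2184]
orientation: [-179.9, -0.1, 169.6]
wrist_force: [0.9, -0.0, 0.1]
gripper_width: 0.0002
grip_force: 0.0
```

Run:
```python
from h import *
to([.36,-.19,.2],169.5); print(readout.sense()['ee_pos'],readout.sense()['clock'])
```

```text
shift [-0.0111 -0.3867  0.0187] twist [-0.05 -0.06  0.08]
[0.41908779 0.1923748  0.21838796] 1.1
```

>>> move_arm(
  xyz=[
    [0,-0.035,0],
    [0,-0.07,0],
    [0,-0.105,0],
    [0,-0.14,0],
    [0,-0.175,0],
    [0,-0.21,0],
    [0,-0.245,0],
    [-0.005,-0.28,0],
    [-0.005,-0.31,0],
    [-0.01,-0.34,0.01],
    [-0.01,-0.37,0.015],
    [-0.01,-0.387,0.019],
  ],
  twist=[
    [0,0,0],
    [0,0,0],
    [0,0,0],
    [0,0,0],
    [0,0,0],
    [0,0,0],
    [0,0,0],
    [0,0,0],
    [0,0,0],
    [0,0,0],
    [0,0,0],
    [0,0,0],
  ],
)

```text
clock: 2.1
ee_pos: [0.3583, -0.1901, 0.1997]
orientation: [-180.0, -0.0, 169.5]
wrist_force: [0.2, 0.7, 0.9]
gripper_width: -0.0002
grip_force: 0.0
```

Run:
```python
from h import *
d=cap('wrist','w1'); print(d['extrinsics'].round(3).tolist(),d['fx'],readout.sense()['ee_pos'],proj(d,[.386,-.221,.08]))
```

```text
[[0.182, 0.939, 0.293, 0.283], [0.983, -0.173, -0.057, -0.176], [-0.003, 0.298, -0.954, 0.334], [0.0, 0.0, 0.0, 1.0]] 342.5237171429581 [ 0.35805941 -0.19146054  0.1991161 ] (np.float64(289.492152429743), np.float64(239.1430876208872))
```

View pics/w1.png

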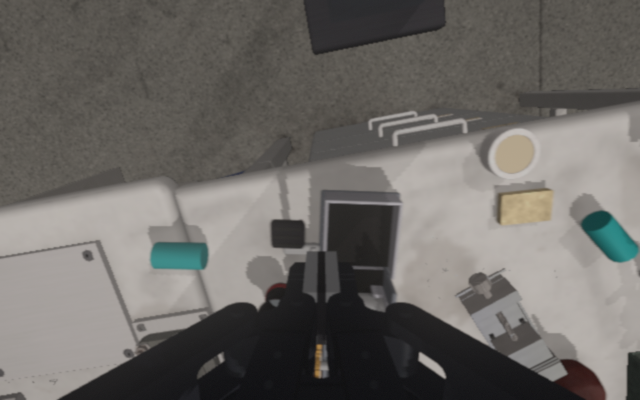

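The wrist view shows the black pad at about (288,234), predicted at (289,239). The tray sides run along the image axis, so the yaw is right. Now I'll refine the pad position.

Run:
```python
from h import *
d=np.load('pics/w1.npz'); i=d['frame'][210:255,262:318]
m=(i.max(2)<60).astype(np.uint8); n,l,st,c=cv2.connectedComponentsWithStats(m); k=1+st[1:,4].argmax()
x,y,w,h,a=st[k]; print(st[1:])
x+=262;y+=210
for u,v in((x,y),(x+w,y+h),(x+w/2,y+h/2)): print((u,v),ray(d,u,v,.08).round(4))
p=ray(d,x+w/2,y+h/2,.08); to([p[0],p[1],.11],169.5)
```

```text
[[ 10  10  32  28 821]]
(np.int32(272), np.int32(220)) [ 0.3675 -0.2311  0.08  ]
(np.int32(304), np.int32(248)) [ 0.3957 -0.2111  0.08  ]
(np.float64(288.0), np.float64(234.0)) [ 0.3814 -0.2212  0.08  ]
shift [-0.0286 -0.0248  0.0891] twist [-0.12 -0.07 -0.1 ]
```

>>> move_arm(
  xyz=[
    [-0.015,-0.012,0.02],
    [-0.03,-0.025,0.04],
    [-0.03,-0.025,0.065],
    [-0.03,-0.025,0.085],
    [-0.03,-0.025,0.1],
    [-0.03,-0.025,0.1],
  ],
  twist=[
    [0,0,0],
    [0,0,0],
    [0,0,0],
    [0,0,0],
    [0,0,0],
    [0,0,0],
  ],
)

```text
clock: 2.65
ee_pos: [0.3813, -0.2151, 0.0969]
orientation: [179.8, -0.4, 169.6]
wrist_force: [0.4, -0.3, -0.1]
gripper_width: 0.0003
grip_force: 0.0
```

Run:
```python
from h import *
a=cap('wrist','w2')['frame'][170:370,170:490]; b=cap('side','s2')['frame'][110:190,290:418]
cv2.imwrite('pics/c2.png',np.vstack([cv2.resize(a,(480,300)),cv2.resize(b,(480,300),interpolation=cv2.INTER_CUBIC)])[:,:,::-1])
```

```text
(no output)
```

View pics/c2.png

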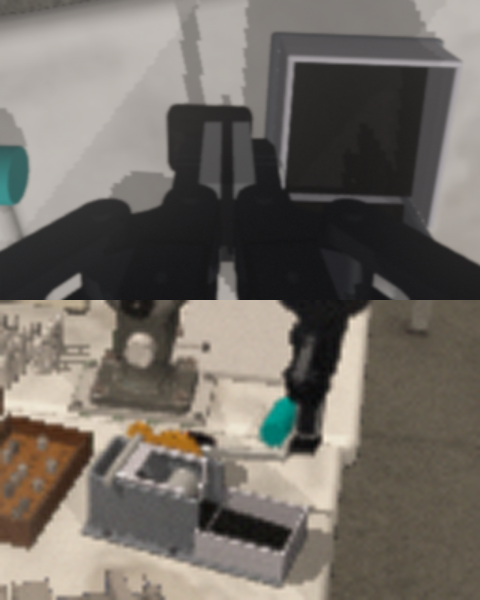

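The fingers sit about 6 mm too far toward the tray (centre 227 against pad centre 210 in the crop, at 3 px/mm). I'll shift them outward and then press.

>>> move_arm(
  xyz=[
    [0,-0.003,0],
    [0,-0.006,0],
    [0,-0.006,0.004],
    [0,-0.006,0.009],
    [0,-0.006,0.014],
    [0,-0.006,0.019],
    [0,-0.006,0.024],
    [0,-0.006,0.029],
    [0,-0.006,0.034],
    [0,-0.006,0.039],
    [0,-0.006,0.044],
    [0,-0.006,0.048],
  ],
  twist=[
    [0,0,0],
    [0,0,0],
    [0,0,0],
    [0,0,0],
    [0,0,0],
    [0,0,0],
    [0,0,0],
    [0,0,0],
    [0,0,0],
    [0,0,0],
    [0,0,0],
    [0,0,0],
  ],
)

```text
clock: 3.75
ee_pos: [0.3826, -0.2234, 0.0516]
orientation: [180.0, -0.0, 169.6]
wrist_force: [-3.6, 0.3, 4.3]
gripper_width: 0.0001
grip_force: 2.7
```

Contact is good, with the spring pushing back at about 4 N. I'll continue down to the stop.

>>> move_arm(
  xyz=[
    [0,0,0.003],
    [0,0,0.006],
    [0,0,0.009],
    [0,0,0.011],
    [0,0,0.013],
    [0,0,0.014],
    [0,0,0.014],
    [0,0,0.014],
  ],
  twist=[
    [0,0,0],
    [0,0,0],
    [0,0,0],
    [0,0,0],
    [0,0,0],
    [0,0,0],
    [0,0,0],
    [0,0,0],
  ],
)

```text
clock: 4.42
ee_pos: [0.3841, -0.2238, 0.04]
orientation: [180.0, 0.1, 169.6]
wrist_force: [-6.0, 2.8, 18.0]
gripper_width: -0.0002
grip_force: 9.6
```

Run:
```python
from h import *
a=cap('wrist','w3')['frame'][120:370,170:490]; b=cap('side','s3')['frame'][110:190,290:418]
cv2.imwrite('pics/c3.png',np.vstack([cv2.resize(a,(480,300)),cv2.resize(b,(480,300),interpolation=cv2.INTER_CUBIC)])[:,:,::-1])
print(readout.sense()['wrist_force'],readout.sense()['ee_pos'])
```

```text
[-5.50116265  3.2415489  17.96502776] [ 0.38411188 -0.22385825  0.04001935]
```

View pics/c3.png

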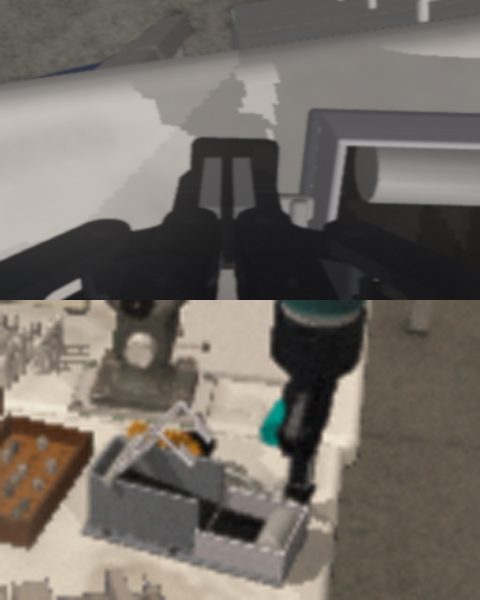

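The lever is on its stop (18 N), the lid is open wide and the roller lies at the front of the tray. I'll hold a little longer, then start the slow release.

>>> move_arm(
  xyz=[
    [0,0,0],
    [0,0,0],
    [0,0,0],
    [0,0,0],
    [0,0,0],
    [0,0,0],
    [0,0,-0.002],
    [0,0,-0.004],
    [0,0,-0.006],
    [0,0,-0.008],
    [0,0,-0.01],
    [0,0,-0.012],
  ],
  twist=[
    [0,0,0],
    [0,0,0],
    [0,0,0],
    [0,0,0],
    [0,0,0],
    [0,0,0],
    [0,0,0],
    [0,0,0],
    [0,0,0],
    [0,0,0],
    [0,0,0],
    [0,0,0],
  ],
)

```text
clock: 5.52
ee_pos: [0.3827, -0.2234, 0.0503]
orientation: [180.0, -0.0, 169.6]
wrist_force: [-2.9, 0.7, 4.5]
gripper_width: -0.0001
grip_force: 2.4
```

>>> move_arm(
  xyz=[
    [0,0,-0.002],
    [0,0,-0.004],
    [0,0,-0.006],
    [0,0,-0.008],
    [0,0,-0.01],
    [0,0,-0.012],
    [0,0,-0.014],
    [0,0,-0.016],
    [0,0,-0.018],
    [0,0,-0.02],
    [0,0,-0.022],
    [0,0,-0.024],
  ],
  twist=[
    [0,0,0],
    [0,0,0],
    [0,0,0],
    [0,0,0],
    [0,0,0],
    [0,0,0],
    [0,0,0],
    [0,0,0],
    [0,0,0],
    [0,0,0],
    [0,0,0],
    [0,0,0],
  ],
)

```text
clock: 6.52
ee_pos: [0.3839, -0.2237, 0.0748]
orientation: [180.0, 0.1, 169.6]
wrist_force: [0.0, 1.9, 2.8]
gripper_width: -0.0
grip_force: 1.6
```

>>> move_arm(
  xyz=[
    [0,0,-0.002],
    [0,0,-0.004],
    [0,0,-0.006],
    [0,0,-0.008],
    [0,0,-0.01],
    [0,0,-0.012],
    [0,0,-0.014],
    [0,0,-0.016],
    [0,0,-0.018],
    [0,0,-0.02],
    [0,0,-0.022],
    [0,0,-0.024],
  ],
  twist=[
    [0,0,0],
    [0,0,0],
    [0,0,0],
    [0,0,0],
    [0,0,0],
    [0,0,0],
    [0,0,0],
    [0,0,0],
    [0,0,0],
    [0,0,0],
    [0,0,0],
    [0,0,0],
  ],
)

```text
clock: 7.52
ee_pos: [0.3822, -0.2231, 0.098]
orientation: [180.0, -0.1, 169.6]
wrist_force: [0.2, -0.7, -0.0]
gripper_width: -0.0
grip_force: 0.0
```

The lever is released with no force left on the hand. I'll lift clear and check.

>>> move_arm(
  xyz=[
    [0,0,-0.01],
    [0,0,-0.03],
    [0,0,-0.05],
    [0,0,-0.08],
    [0,0,-0.11],
    [0,0,-0.13],
    [0,0,-0.13],
    [0,0,-0.13],
    [0,0,-0.13],
  ],
  twist=[
    [0,0,0],
    [0,0,0],
    [0,0,0],
    [0,0,0],
    [0,0,0],
    [0,0,0],
    [0,0,0],
    [0,0,0],
    [0,0,0],
  ],
)

```text
clock: 8.27
ee_pos: [0.3825, -0.2233, 0.228]
orientation: [180.0, -0.0, 169.6]
wrist_force: [-0.5, 0.4, -0.3]
gripper_width: -0.0002
grip_force: 0.0
```

Run:
```python
from h import *
a=cap('wrist','w4')['frame'][120:370,170:490]; b=cap('side','s4')['frame'][110:190,290:418]
cv2.imwrite('pics/c4.png',np.vstack([cv2.resize(a,(480,300)),cv2.resize(b,(480,300),interpolation=cv2.INTER_CUBIC)])[:,:,::-1])
```

```text
(no output)
```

View pics/c4.png

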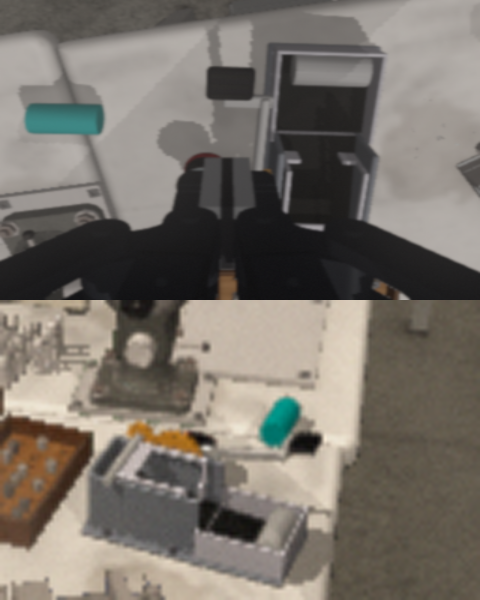

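The lid is shut and the lever is up. The roller lies in the tray (crop (333,70)), and the hand is clear.

```bash
python3 -c "
from h import *
print(order.close_job())"
```

```text
the job is handed in; nothing more can be done
None
```

The thick roller (right-hand dispenser) lies in its tray with the lid eased shut, the lever back up and the hand clear; the job was handed in at about 8.4 s, and no verdict came back.

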